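# Stow the hub-parts tray under the bench shelf

## Robot

A 7-joint arm with a two-finger parallel gripper is mounted at the origin on the work surface. World frame = base frame: x ahead of the robot, y to its left, z up, the work surface at z = 0. Lengths are in m, angles in rad, forces in N, time in s.
With the tool pointing down it reaches from about 0.4 to 0.875 m from the base axis. Payload 19.3 kg.
Tool frame: the origin (TCP) lies at the very end of the fingers, on their centre line; the grasp point (between the pads) lies 19 mm behind it; z points along the fingers, y is the direction in which the jaws open and shut (so a half turn about z gives the same grasp; the last joint's range is limited). The gripper opens to 85 mm and grips with 20 to 120 N. Pads are 22 mm wide; open, the fingers measure 114 mm over their backs; the gripper's body (76 mm by 85 mm) begins 54 mm behind the grasp point. The pads swing forward as they close: fully open they stand 13 mm farther back than shut.
Start: joints at [1.204, 0.521, -0.036, 1.599, 0.021, 1.021, -0.113], TCP at [0.183, -0.598, 0.231] pointing down, gripper open.
Joint ranges: [-2.91, 2.91], [-0.3, 2.13], [-1.5, 1.42], [0.17, 2.43], [-1.26, 4.41], [0.16, 1.93], [-2.52, 2.52]. Speed limits (rad/s): [1.89, 1.89, 2.39, 2.39, 3.01, 3.01, 3.01].

## Interface

Orientations are given as [roll, pitch, yaw] about the fixed x, y, z axes, in that order (R = Rz(yaw) Ry(pitch) Rx(roll)).
In Python, from workcell import bot, vision, job_done gives the robot as it stands.
- The arm moves only by the tool arm_command, never from a script. Its arguments are lists of equal length, an entry for each row: "gripper": the finger opening in cm, from 0 to 8.54; "slide": the shift along the tool's x, y, z in cm, a list of three; "turn": the turn, a rotation vector about the tool's x, y, z in degrees, a list of three. A call has 1 to 5 rows; each row is the pose to reach, as a shift and turn from the pose commanded when the call began, along the tool's axes at that moment; what a row does not reach only later rows make up. A row lasts 1/8 s, in which the tool goes at most 62.5 mm and 10.7 degrees, less where a joint would pass 70% of its speed; a pose out of reach is approached as far as the arm can. A call with a gripper value outside its range is refused whole. The fingers move at their own pace and stop on an object; "force" is the grip in N (left out, the last holds). Time passes only in rows, so rows that repeat a pose let the fingers close. It gives the time, the measured TCP pose, the force and the opening at its end, in the units of the state.
- bot.observe(): the state, without advancing time (a new reading comes with each control period).
- vision.grab_frame(name): name is "side" or "top" or "wrist"; returns the picture (420x560x3 uint8, blue, green, red); there is no depth.
- vision.camera_model(name): a dict with "mtx" (3x3 intrinsics, pixels), "k1" (the pictures are not rectified: a ray, as slopes to the right and down, at radius r is drawn at 1 + k1 r^2 times it, then the intrinsics apply), "T" (4x4, takes a point from camera to world coordinates). Camera axes: x right, y down, z forward; pixel columns grow to the right and rows downward; lengths in m; the calibration is good to about 2 mm. A picture is of the moment at which its call begins: read the wrist's pose just before it. camera_model takes no time and is no camera call; for the wrist camera it gives the pose at the moment of the call.
- job_done(): hands the job in, once; it reports no verdict.
The state is a dict: "clock": time; "qpos": joint angles; "qd": joint speeds; "joint_efforts": joint torques, N m; "position": TCP position; "tool_rot": TCP orientation; "force": force on the tool from outside, world axes, zero at the start; "moment": the same for the moment, N m; "grip_width": finger opening in m.
Only numpy, scipy, OpenCV 4.12 (cv2) and the standard library are available. Lean on these libraries where they do the work, as an engineer would, in place of code of your own. Each camera call takes 0.05 s, during which the arm holds its last target. There are 200 camera calls.

## Task

Take the parts tray by its upright grip plate, bring its nose into line with the two guide rails and slide it flat along the bench under the low shelf, without the tray rubbing the shelf's underside. Behind, out of sight, is a slow damped plunger: push it gently and steadily all the way in, lean on the tray there with a firm push of about 13 newtons for a second (never 25 or more), then let go and leave the tray home, flat on the bench, with the oil bottle, spanner and jar left where they are.

Things in the scene. Friction and masses are not known exactly. Their poses are not given: they have to be found in the camera images.
- tray: Loose open aluminium tray on two slippery plastic skids, 180 long (x) x 110 wide (y) x 38 mm high in all, walls 3 mm, about 0.55 kg (varies) with the sprockets fixed in it. Origin: middle of its underside, on the bench. Its x axis points from the grip plate's end (tail) to the nose, which goes in first. Dragged lightly it resists with 1 to 4 N, more if pressed down.
- grip (a point): Point to grasp, on the tray's upright grip plate: 68 mm behind the tray's origin (tray -x), 64 mm above the bench; tray's axes. Plate 12 mm thick (tray y), 40 mm long (tray x), up to 83 mm above the bench: pinch it across its thickness from above. It stays outside: with the tray home it stands 45 to 81 mm in front of the shelf's edge.
- nose (a point): Middle of the tray's front face: 90 mm ahead of the tray's origin (tray +x), 19 mm up. Same axes as the tray.
- bay: Fixed pair of low dark steel guide rails under the shelf. Origin: on the bench, midway between the rails, below the shelf's front edge. x points into the bay (the way the tray slides), y along the shelf's edge, z up. Rails 16 mm high, 118 mm apart inside (4 mm play each side of the tray), from 25 mm in front of the edge to 160 mm behind; flared mouths widen to about 145 mm at 52 mm in front.
- plunger (a joint): Travel in m of the plunger hidden under the shelf: 0 out, 0.015 fully in (bay +x). No spring: it stays where pushed. Resists with about 4 N plus 4 N per 10 mm/s; ends on a rigid stop. Its rubber face, 14 to 34 mm above the bench, starts 62 to 98 mm behind the shelf's front edge: this depth differs each time and must be felt for.
- deck: Fixed plywood bench shelf over the bay, on four short legs, with a small-parts drawer unit at its back. Origin and axes as the bay's. Board 220 deep x 300 wide x 12 mm, underside 46 mm and top 58 mm above the bench (8 mm over the tray's rim). The drawer unit starts 120 mm behind the front edge and reaches 112 mm above the bench.
- oil: Bystander: white plastic bottle, 52 mm diameter, 150 mm high, standing. Origin under its middle.
- spanner: Bystander: steel spanner lying on the bench. Origin under its middle, x along it.
- jar: Bystander: jar, 68 mm diameter, 80 mm high, standing. Origin under its middle.
Things that resemble listed ones, but are neither listed nor needed, are in the scene too. Several things look just like the tray: the one meant starts nearest to the robot's base.

How it is judged:
On the way, in this order (a step that is already met when the one before it is completed fails the run):
1. the tray's nose is under the shelf, between the rails (x of nose in the frame of bay above 0.02 m and y of nose in the frame of bay between -0.008 and 0.008 m), for 0.05 s.
2. the plunger is fully in and the tray is leant on it with a push between 6 and 23 N for 0.4 s (value of joint plunger above 0.0135 m and contact force between tray and bay between 6 and 23 N), for 0.4 s.
At the end, for the whole second after the job is handed in: The plunger is at least 13 of its 15 mm in; the tray's nose is at least 72 mm behind the shelf's front edge and within 8 mm of the bay's middle line, the tray is in line with the bay within 0.09 rad, flat on the bench (tilt under 0.04 rad, underside under 4 mm up) and at rest (value of joint plunger above 0.013 m and x of nose in the frame of bay above 0.072 m and y of nose in the frame of bay between -0.008 and 0.008 m and angle between the x axis of tray and the x axis of bay, either way round below 0.09 rad and angle between tray's own z axis and vertical below 0.04 rad and height (world z) of tray below 0.004 m and linear speed of tray below 0.01 m/s); the robot touches nothing.
It fails at once if the tray rubs on the shelf (more than 1 N) (contact force between tray and deck above 1 N).
It fails at once if the tray is pushed against the rails or the plunger with more than 25 N (contact force between tray and bay above 25 N).
It fails at once if a bystander is moved by more than 30 mm (distance of any of oil, spanner, jar from where it was at the start of the episode above 0.03 m).
It also fails if it takes over 64 s, if anything falls off the work surface, if the arm or the gripper's body presses on something with over 40 N, if the wrist force passes 120 N, or if a joint passes its speed limit or range.

## Working session

There is one attempt and no reset: what is moved stays moved. The work goes in short steps, Python scripts to look and compute and a tool call to move; the robot and the scene stay as the last step left them, time stands still between calls to the robot, and variables do not carry over. Pictures are saved under pics/ and viewed, about 8 in all and at most 12, crops included, and the job is handed in when it is done.

Besides the shell and the picture viewer there is one more tool, called by a JSON object that holds its "fn" and its "kwargs". arm_command: Moves the arm, as the interface text tells. Its arguments: {"type":"object","properties":{"gripper":{"type":"array","items":{"type":"number"}},"slide":{"type":"array","items":{"type":"array","items":{"type":"number"}}},"turn":{"type":"array","items":{"type":"array","items":{"type":"number"}}},"force":{"type":"number"}},"required":["gripper","slide","turn"]}

```bash
mkdir -p pics; ls
python3 - <<'E'
from workcell import bot, vision
import cv2, numpy as np
s=bot.observe(); print({k:np.round(v,3).tolist() for k,v in s.items()})
for n in ["side","top"]:
    im=vision.grab_frame(n); cv2.imwrite(f"pics/{n}0.png",im)
    m=vision.camera_model(n); print(n,np.round(m["mtx"],1).tolist(),m["k1"],np.round(m["T"],4).tolist())
E
```

```text
pics
{'clock': 0.0, 'qpos': [1.204, 0.522, -0.036, 1.6, 0.021, 1.021, -0.113], 'qd': [-0.001, 0.001, -0.0, -0.0, -0.0, 0.0, 0.003], 'joint_efforts': [-0.0, -92.711, 1.98, -36.992, 0.018, 0.008, 0.0], 'position': [0.183, -0.597, 0.231], 'tool_rot': [-3.14, 0.0, 0.297], 'force': [0.779, 0.159, 0.044], 'moment': [-0.006, 0.013, 0.004], 'grip_width': 0.086}
side [[378.9, 0.0, 274.5], [0.0, 378.9, 209.6], [0.0, 0.0, 1.0]] -0.020771759774668514 [[-0.7439, -0.4438, 0.4996, 0.0717], [-0.6683, 0.4951, -0.5552, 0.5538], [-0.001, -0.7469, -0.6649, 0.7313], [0.0, 0.0, 0.0, 1.0]]
top [[463.5, 0.0, 278.1], [0.0, 463.5, 209.6], [0.0, 0.0, 1.0]] -0.026769480829217353 [[-0.0164, -0.9899, 0.1409, 0.3431], [-0.9997, 0.0187, 0.0157, -0.0196], [-0.0181, -0.1406, -0.9899, 1.4734], [0.0, 0.0, 0.0, 1.0]]
```

View pics/top0.png

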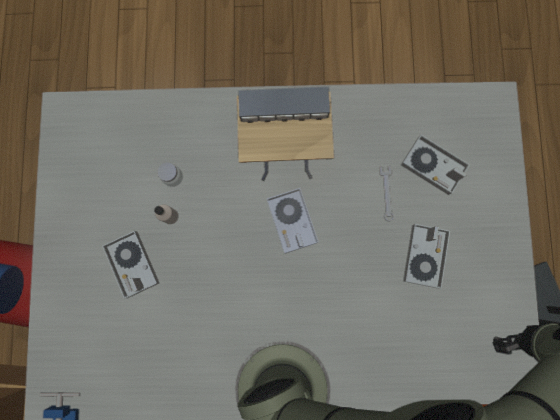

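View pics/side0.png

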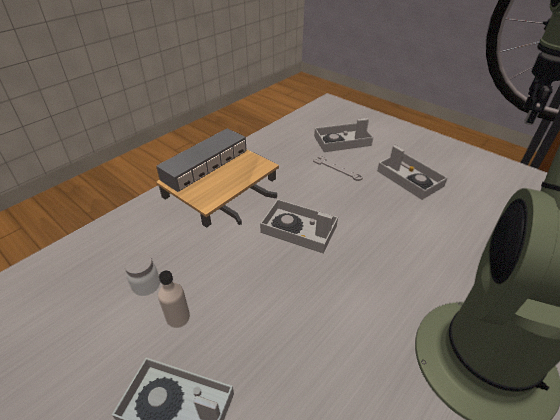

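The top view shows the shelf at about (285,130) with its rails at (265,172) and (308,170). There are four tray look-alikes, at (291,221), (131,264), (426,256) and (434,165). The oil bottle is at (165,213), the jar at (170,174) and the spanner at (387,193). Next I'll zoom in and measure.

```bash
cat > h.py <<'E'
import numpy as np, cv2
from workcell import bot, vision
def ray(m,uv):
    d=(np.linalg.inv(m["mtx"])@np.array([uv[0],uv[1],1.0]))[:2]
    s=d.copy()
    for _ in range(20): s=d/(1+m["k1"]*(s@s))
    T=np.array(m["T"]); return T[:3,3],T[:3,:3]@np.array([s[0],s[1],1.0])
def onz(m,uv,z):
    o,d=ray(m,uv); return o+d*(z-o[2])/d[2]
def proj(m,p):
    T=np.array(m["T"]); c=T[:3,:3].T@(np.array(p)-T[:3,3]); s=c[:2]/c[2]
    s=s*(1+m["k1"]*(s@s)); return (m["mtx"]@np.array([s[0],s[1],1]))[:2]
E
python3 - <<'E'
from h import *
m=vision.camera_model("top")
for n,uv in dict(c=(291,221),l=(131,264),r=(426,256),ru=(434,165)).items():
    p=onz(m,uv,.03); print(n,p.round(3),np.hypot(*p[:2]).round(3))
print("base px",proj(m,[0,0,0]))
im=cv2.imread("pics/top0.png")[80:270,220:350]
cv2.imwrite("pics/c.png",cv2.resize(im,None,fx=4,fy=3.15*4/3.15,interpolation=cv2.INTER_CUBIC)[:600] if 0 else cv2.resize(im[0:],None,fx=3.15*1.3*0.77,fy=3.15*1.3*0.77,interpolation=cv2.INTER_CUBIC))
E
```

```text
c [ 0.512 -0.037  0.03 ] 0.513
l [0.386 0.465 0.03 ] 0.604
r [ 0.395 -0.452  0.03 ] 0.6
ru [ 0.682 -0.495  0.03 ] 0.843
base px [282.25179759 388.66574602]
```

View pics/c.png

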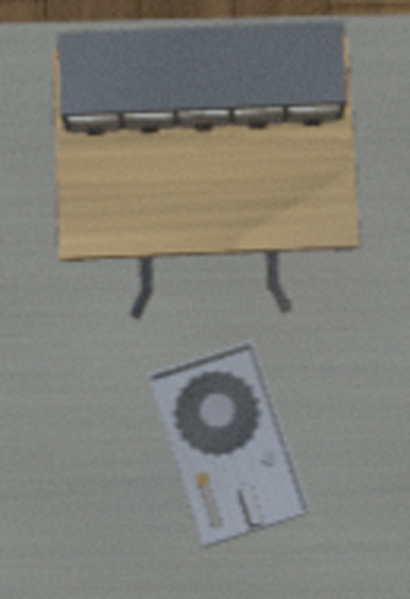

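Run:
```python
from h import *
m=vision.camera_model("top"); f=3.15*1.3*0.77
P=lambda x,y,z: onz(m,((x+.5)/f-.5+220,(y+.5)/f-.5+80),z)
c=[P(x,y,.038) for x,y in [(150,378),(252,344),(309,514),(205,547)]]
print("tray corners",np.round(c,3).tolist())
nose=(c[0]+c[1])/2; tail=(c[2]+c[3])/2; o=(nose+tail)/2; d=nose-tail
print("len",np.linalg.norm(d),"wid",np.linalg.norm(c[0]-c[1]),np.linalg.norm(c[3]-c[2]),"o",o,"yaw",np.degrees(np.arctan2(d[1],d[0])))
u=d/np.linalg.norm(d); print("grip",o-.068*u, "px crop plate top ->",P(250,507,.083))
a,b=P(59,260,.058),P(358,246,.058); e=a-b; print("edge",a,b,np.linalg.norm(e),"mid",(a+b)/2,"bay yaw",np.degrees(np.arctan2(e[1],e[0]))-90)
for x,y in [(146,258),(272,252),(149,285),(273,279),(136,318),(286,311)]: print(P(x,y,.016).round(4))
```

```text
tray corners [[0.58, 0.037, 0.038], [0.612, -0.066, 0.038], [0.442, -0.118, 0.038], [0.411, -0.015, 0.038]]
len 0.1773810177805685 wid 0.10728417333191917 0.10703969842488599 o [ 0.51134523 -0.04040732  0.038     ] yaw 16.994358573405773
grip [ 0.44631455 -0.06028219  0.038     ] px crop plate top -> [ 0.44634345 -0.0586748   0.083     ]
edge [0.69736644 0.1249063  0.058     ] [ 0.70544841 -0.1724257   0.058     ] 0.2974418237915808 mid [ 0.70140743 -0.0237597   0.058     ] bay yaw 1.5570098851475933
[0.7081 0.04   0.016 ]
[ 0.7117 -0.089   0.016 ]
[0.6798 0.0373 0.016 ]
[ 0.6834 -0.0893  0.016 ]
[0.6457 0.051  0.016 ]
[ 0.6499 -0.1016  0.016 ]
```

The middle tray is the nearest, at 0.51 m with yaw 17°, and its measured size matches. The bay is at about (0.7015, -0.024) with yaw 1.5°. The tool's yaw is already 17°, so I'll move to hover over the plate.

{"fn": "arm_command", "kwargs": {"gripper": [8.5, 8.5, 8.5, 8.5, 8.5], "slide": [[40.9, -43.6, 4], [40.9, -43.6, 4], [40.9, -43.6, 4], [40.9, -43.6, 4], [40.9, -43.6, 4]], "turn": [[0, 0, 0], [0, 0, 0], [0, 0, 0], [0, 0, 0], [0, 0, 0]], "force": 60}}

```text
clock: 0.72
position: [0.3208, -0.3159, 0.2103]
tool_rot: [3.141, -0.0, 0.297]
force: [1.4, -0.1, -0.3]
grip_width: 0.0848
```

{"fn": "arm_command", "kwargs": {"gripper": [8.5, 8.5, 8.5, 8.5, 8.5], "slide": [[19.4, -20.8, 2], [19.4, -20.8, 2], [19.4, -20.8, 2], [19.4, -20.8, 2], [19.4, -20.8, 2]], "turn": [[0, 0, 0], [0, 0, 0], [0, 0, 0], [0, 0, 0], [0, 0, 0]]}}

```text
clock: 1.35
position: [0.4457, -0.0592, 0.1902]
tool_rot: [-3.141, -0.0, 0.3]
force: [0.4, -0.8, 1.4]
grip_width: 0.0846
```

Run:
```python
from h import *
s=bot.observe(); print(s["position"].round(4) if hasattr(s["position"],"round") else s["position"], s["tool_rot"])
m=vision.camera_model("wrist"); im=vision.grab_frame("wrist"); cv2.imwrite("pics/w1.png",im)
np.save("w1T.npy",m["T"]); print(m["mtx"],m["k1"],np.round(m["T"],4))
```

```text
[ 0.4457 -0.0592  0.1902] [-3.14101343e+00 -1.85673800e-04  2.99574922e-01]
[[318.47518873   0.         277.71796788]
 [  0.         318.47518873 208.09014997]
 [  0.           0.           1.        ]] -0.026647066645145174 [[ 2.955e-01 -9.155e-01 -2.729e-01  5.146e-01]
 [-9.554e-01 -2.832e-01 -8.420e-02 -3.840e-02]
 [-2.000e-04  2.856e-01 -9.583e-01  3.323e-01]
 [ 0.000e+00  0.000e+00  0.000e+00  1.000e+00]]
```

View pics/w1.png

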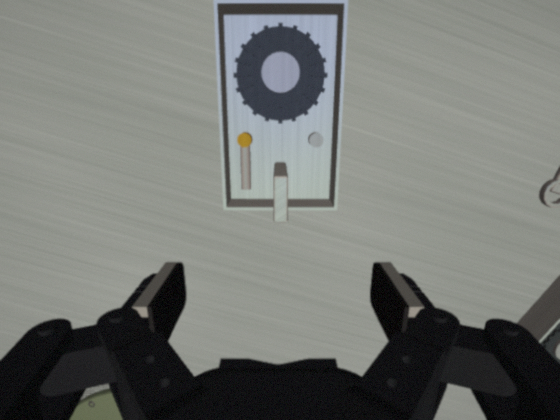

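The wrist view shows the tray straight ahead. The plate's top face spans (274..288, 177..220) and its near-nose face is the dark strip at 163..177. The rim corners are at (216,2), (347,2), (338,209) and (224,209).

Run:
```python
from h import *
m=vision.camera_model("wrist"); m["T"]=np.load("w1T.npy")
im=cv2.imread("pics/w1.png")
q=[onz(m,p,.083) for p in [(274.5,177),(287,177),(288,220.5),(274,220.5)]]
print(np.round(q,4).tolist()); c=np.mean(q,0); print("plate c",c,"len",np.linalg.norm(q[0]-q[3]),"w",np.linalg.norm(q[0]-q[1]))
r=[onz(m,p,.038) for p in [(216,2),(347,2),(338,209),(224,209)]]
n=(r[0]+r[1])/2;t=(r[2]+r[3])/2;d=n-t
print("rim",np.round(r,4).tolist(),np.linalg.norm(d),np.linalg.norm(r[0]-r[1]),np.linalg.norm(r[2]-r[3]),"yaw",np.degrees(np.arctan2(d[1],d[0])),"o",(n+t)/2,"grip",(n+t)/2-.068*d/np.linalg.norm(d))
```

```text
[[0.4675, -0.0502, 0.083], [0.4704, -0.0597, 0.083], [0.4359, -0.0716, 0.083], [0.4325, -0.0605, 0.083]]
plate c [ 0.45159305 -0.06049315  0.083     ] len 0.036460337901219976 w 0.009923727478245261
rim [[0.5838, 0.0358, 0.038], [0.6154, -0.0664, 0.038], [0.4472, -0.1201, 0.038], [0.4146, -0.0149, 0.038]] 0.1766029132666594 0.10702230040175433 0.11010987595577221 yaw 17.211322243529438 o [ 0.51523898 -0.04139807  0.038     ] grip [ 0.45028403 -0.06151906  0.038     ]
```

{"fn": "arm_command", "kwargs": {"gripper": [5, 5, 5, 5, 5], "slide": [[0.3, 0.2, 5], [0.3, 0.2, 9], [0.3, 0.2, 12], [0.3, 0.2, 14.2], [0.3, 0.2, 14.4]], "turn": [[0, 0, 0], [0, 0, 0], [0, 0, 0], [0, 0, 0], [0, 0, 0]]}}

```text
clock: 2.02
position: [0.4475, -0.0633, 0.0454]
tool_rot: [-3.141, 0.003, 0.297]
force: [0.6, 0.3, 0.9]
grip_width: 0.0497
```

{"fn": "arm_command", "kwargs": {"gripper": [0.8, 0.8, 0.8, 0.8, 0.8], "slide": [[0, 0, 0], [0, 0, 0], [0, 0, 0], [0, 0, 0], [0, 0, 0]], "turn": [[0, 0, 0], [0, 0, 0], [0, 0, 0], [0, 0, 0], [0, 0, 0]], "force": 60}}

```text
clock: 2.65
position: [0.449, -0.0632, 0.0474]
tool_rot: [3.141, -0.002, 0.297]
force: [-1.3, 1.1, 8.8]
grip_width: 0.0113
```

{"fn": "arm_command", "kwargs": {"gripper": [0.8, 0.8, 0.8], "slide": [[0, 0, 0], [0, 0, 0], [0, 0, 0]], "turn": [[0, 0, 0], [0, 0, 0], [0, 0, 0]]}}

```text
clock: 3.02
position: [0.449, -0.0632, 0.0474]
tool_rot: [3.141, -0.002, 0.297]
force: [-0.5, 0.7, 8.6]
grip_width: 0.0113
```

Gripped at 11.3 mm, but the tool presses down about 9 N because the pads swing forward as they close. I'll ease up.

{"fn": "arm_command", "kwargs": {"gripper": [0.8, 0.8, 0.8], "slide": [[0, 0, -0.1], [0, 0, -0.15], [0, 0, -0.15]], "turn": [[0, 0, 0], [0, 0, 0], [0, 0, 0]]}}

```text
clock: 3.4
position: [0.4483, -0.0633, 0.048]
tool_rot: [3.142, 0.0, 0.297]
force: [0.4, -1.4, -5.0]
grip_width: 0.0112
```

{"fn": "arm_command", "kwargs": {"gripper": [0.8, 0.8, 0.8, 0.8, 0.8], "slide": [[0.5, -0.5, 0.05], [1.0, -1.0, 0.05], [1.5, -1.6, 0.05], [2.0, -2.2, 0.05], [2.4, -2.7, 0.05]], "turn": [[0, 0, 3], [0, 0, 6], [0, 0, 9], [0, 0, 12.5], [0, 0, 15.5]]}}

```text
clock: 4.03
position: [0.4636, -0.03, 0.0475]
tool_rot: [-3.142, -0.0, 0.025]
force: [-0.9, 0.1, -1.1]
grip_width: 0.0115
```

{"fn": "arm_command", "kwargs": {"gripper": [0.8, 0.8], "slide": [[0, 0, 0], [0, 0, 0]], "turn": [[0, 0, 0], [0, 0, 0]]}}

```text
clock: 4.28
position: [0.4635, -0.0305, 0.0475]
tool_rot: [-3.142, -0.0, 0.028]
force: [1.3, 0.2, -2.8]
grip_width: 0.0115
```

Run:
```python
from h import *
s=bot.observe(); print(s["position"].round(4), s["tool_rot"].round(4), s["force"].round(2))
m=vision.camera_model("wrist"); im=vision.grab_frame("wrist"); cv2.imwrite("pics/w2.png",im)
np.save("w2T.npy",m["T"]); print(np.round(m["T"],4)); cv2.imwrite("pics/top2.png",vision.grab_frame("top"))
```

```text
[ 0.4635 -0.0305  0.0475] [-3.1416e+00 -2.0000e-04  2.7600e-02] [ 1.29  0.22 -2.85]
[[ 0.028  -0.958  -0.2854  0.5356]
 [-0.9996 -0.0268 -0.008  -0.0291]
 [-0.      0.2856 -0.9584  0.1895]
 [ 0.      0.      0.      1.    ]]
```

View pics/w2.png

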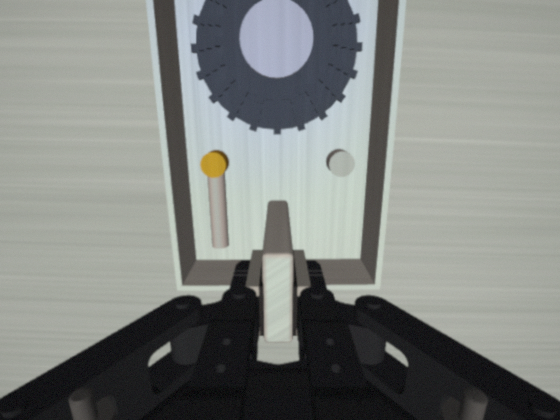

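The wrist view shows the plate held and the tray square to the tool. Its tail rim corners are at (177,290) and (381,289), and the side edges leave the top of the frame at (147,0) and (407,0). I'll refine the bay and tray from masks in the top view.

Run:
```python
from h import *
m=vision.camera_model("wrist"); m["T"]=np.load("w2T.npy")
r=[onz(m,p,.038) for p in [(147,0),(407,0),(381,289.5),(177,289.5)]]
n=(r[0]+r[1])/2;t=(r[2]+r[3])/2;d=n-t
print("w",np.linalg.norm(r[0]-r[1]),np.linalg.norm(r[2]-r[3]),"yaw",np.degrees(np.arctan2(d[1],d[0])),"tail",t,"nose est",t+.18*d/np.linalg.norm(d))
m=vision.camera_model("top"); im=cv2.imread("pics/top2.png"); 
# deck: wood on columns; subpixel edge by row gradient of saturation
hsv=cv2.cvtColor(im,cv2.COLOR_BGR2HSV)[...,1].astype(float)
P=[]
for x in list(range(242,260))+list(range(272,300))+list(range(315,330)):
    col=hsv[145:178,x]; g=-np.gradient(col); i=g.argmax(); w=g[i-2:i+3].clip(0); P.append(onz(m,(x,145+i-2+(w@np.arange(5))/w.sum()),.052)[:2])
P=np.array(P); vx,vy,x0,y0=cv2.fitLine(P.astype(np.float32),cv2.DIST_HUBER,0,.01,.01).ravel()
print("edge yaw",np.degrees(np.arctan2(-vx*np.sign(vy),abs(vy))),"x at y=-.024",x0+vx/vy*(-.024-y0))
g=cv2.cvtColor(im,cv2.COLOR_BGR2GRAY).astype(float)
for y in range(162,182,1):
    row=g[y]; o=[]
    for a,b in [(255,275),(298,318)]:
        seg=np.median(row[a:b])-row[a:b]; seg=(seg-12).clip(0); o.append(a+(seg@np.arange(b-a))/seg.sum() if seg.sum()>20 else np.nan)
    L,R=[onz(m,(u,y),.012) for u in o]; print(y,np.round(o,2),L[:2].round(4),R[:2].round(4),"mid",((L+R)/2)[:2].round(4))
# side edges of deck
for y in (130,140,150,156):
    row=hsv[y]; a=225+np.gradient(row[225:255]).argmax(); b=318-0+(-np.gradient(row[318:345])).argmax(); A,B=onz(m,(a,y),.058),onz(m,(b,y),.058);print("deck side mid",((A+B)/2).round(4),np.linalg.norm(A-B).round(3))
cv2.imwrite("pics/c2.png",cv2.resize(im[150:280,230:350],None,fx=4.5,fy=4.5,interpolation=cv2.INTER_CUBIC))
```

```text
w 0.10954721615291553 0.11017015223212155 yaw 2.019589008712923 tail [ 0.44464791 -0.03238271  0.038     ] nose est [ 0.62453611 -0.0260393   0.038     ]
edge yaw 1.2325938 x at y=-.024 0.7019866
162 [265.82 305.84] [0.7074 0.0406] [ 0.7047 -0.0887] mid [ 0.706 -0.024]
163 [265.81 306.03] [0.7041 0.0407] [ 0.7014 -0.0892] mid [ 0.7027 -0.0243]
164 [265.71 305.99] [0.7008 0.0411] [ 0.6981 -0.089 ] mid [ 0.6994 -0.024 ]
165 [265.81 305.87] [0.6974 0.0408] [ 0.6948 -0.0885] mid [ 0.6961 -0.0239]
166 [265.82 305.96] [0.6941 0.0408] [ 0.6915 -0.0887] mid [ 0.6928 -0.024 ]
167 [265.91 306.  ] [0.6908 0.0406] [ 0.6882 -0.0888] mid [ 0.6895 -0.0241]
168 [266.02 305.99] [0.6875 0.0403] [ 0.6849 -0.0887] mid [ 0.6862 -0.0242]
169 [266.02 306.07] [0.6842 0.0403] [ 0.6816 -0.0888] mid [ 0.6829 -0.0243]
170 [266.04 306.32] [0.6809 0.0403] [ 0.6782 -0.0896] mid [ 0.6796 -0.0247]
171 [266.11 306.68] [0.6776 0.0401] [ 0.6749 -0.0907] mid [ 0.6763 -0.0253]
172 [265.96 307.36] [0.6743 0.0406] [ 0.6716 -0.0928] mid [ 0.6729 -0.0261]
173 [265.46 307.92] [0.671  0.0423] [ 0.6683 -0.0945] mid [ 0.6697 -0.0261]
174 [265.   308.54] [0.6678 0.0438] [ 0.6649 -0.0964] mid [ 0.6664 -0.0263]
175 [264.42 309.29] [0.6645 0.0457] [ 0.6616 -0.0987] mid [ 0.6631 -0.0265]
176 [264.   309.48] [0.6613 0.0471] [ 0.6583 -0.0992] mid [ 0.6598 -0.0261]
177 [263.45 309.99] [0.658  0.0489] [ 0.655  -0.1008] mid [ 0.6565 -0.0259]
178 [263.16 310.04] [0.6547 0.0499] [ 0.6517 -0.1008] mid [ 0.6532 -0.0255]
179 [262.89    nan] [0.6515 0.0508] [nan nan] mid [nan nan]
180 [263.03    nan] [0.6482 0.0504] [nan nan] mid [nan nan]
181 [nan nan] [nan nan] [nan nan] mid [nan nan]
deck side mid [ 0.7986 -0.0214  0.058 ] 0.301
deck side mid [ 0.7659 -0.0224  0.058 ] 0.303
deck side mid [ 0.7334 -0.0234  0.058 ] 0.299
deck side mid [ 0.7139 -0.0246  0.058 ] 0.301
```

View pics/c2.png

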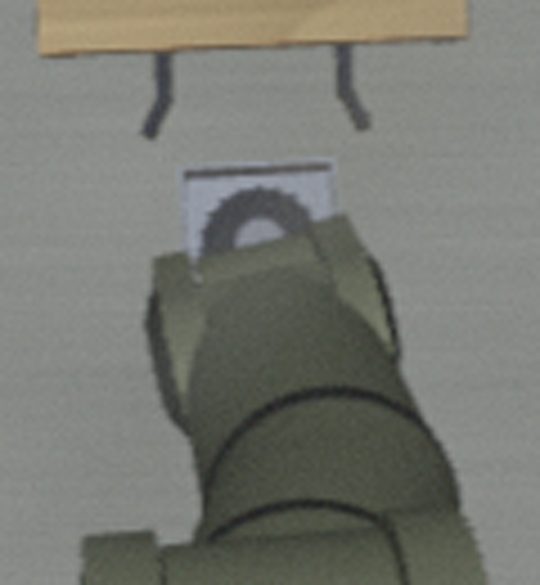

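The rails' middle line runs through (0.702, -0.0243) at about 1.4°. The tray nose at (0.6245, -0.026) lies on that line, and the tool yaw is 1.6°. I'll advance.

{"fn": "arm_command", "kwargs": {"gripper": [0.8, 0.8, 0.8, 0.8, 0.8], "slide": [[0.7, 0, 0.03], [1.4, 0, 0.03], [2.1, 0, 0.03], [2.8, 0, 0.03], [3.5, 0, 0.03]], "turn": [[0, 0, 0], [0, 0, 0], [0, 0, 0], [0, 0, 0], [0, 0, 0]]}}

```text
clock: 5.0
position: [0.4982, -0.0299, 0.0474]
tool_rot: [3.141, 0.001, 0.026]
force: [-5.9, -1.0, 9.6]
grip_width: 0.0113
```

{"fn": "arm_command", "kwargs": {"gripper": [0.8, 0.8, 0.8, 0.8, 0.8], "slide": [[0.6, 0, 0], [1.2, 0, 0], [1.8, 0, 0], [2.4, 0, 0], [3.0, 0, 0]], "turn": [[0, 0, 0], [0, 0, 0], [0, 0, 0], [0, 0, 0], [0, 0, 0]]}}

```text
clock: 5.62
position: [0.5282, -0.0291, 0.0474]
tool_rot: [3.141, 0.001, 0.026]
force: [-5.5, 0.8, 9.4]
grip_width: 0.0115
```

{"fn": "arm_command", "kwargs": {"gripper": [0.8, 0.8, 0.8, 0.8, 0.8], "slide": [[0.5, 0, -0.02], [1.0, 0, -0.02], [1.5, 0, -0.02], [2.0, 0, -0.02], [2.5, 0, -0.02]], "turn": [[0, 0, 0], [0, 0, 0], [0, 0, 0], [0, 0, 0], [0, 0, 0]]}}

```text
clock: 6.25
position: [0.5534, -0.0283, 0.0475]
tool_rot: [3.141, 0.001, 0.026]
force: [-5.2, -1.1, 6.9]
grip_width: 0.0115
```

{"fn": "arm_command", "kwargs": {"gripper": [0.8, 0.8, 0.8, 0.8, 0.8], "slide": [[0.5, 0, 0], [1.0, 0, 0], [1.5, 0, 0], [2.0, 0, 0], [2.5, 0, 0]], "turn": [[0, 0, 0], [0, 0, 0], [0, 0, 0], [0, 0, 0], [0, 0, 0]]}}

```text
clock: 6.88
position: [0.5785, -0.0276, 0.0475]
tool_rot: [3.141, 0.0, 0.026]
force: [-4.6, 0.6, 6.5]
grip_width: 0.0115
```

{"fn": "arm_command", "kwargs": {"gripper": [0.8, 0.8, 0.8, 0.8, 0.8], "slide": [[0.4, 0, -0.02], [0.8, 0, -0.02], [1.2, 0, -0.02], [1.5, 0, -0.02], [1.7, 0, -0.02]], "turn": [[0, 0, 0], [0, 0, 0], [0, 0, 0], [0, 0, 0], [0, 0, 0]]}}

```text
clock: 7.5
position: [0.5956, -0.0269, 0.0475]
tool_rot: [-3.142, 0.0, 0.026]
force: [-1.4, -0.8, 1.1]
grip_width: 0.0113
```

{"fn": "arm_command", "kwargs": {"gripper": [0.8, 0.8, 0.8, 0.8, 0.8], "slide": [[0.15, 0, 0], [0.3, 0, 0], [0.45, 0, 0], [0.6, 0, 0], [0.75, 0, 0]], "turn": [[0, 0, 0], [0, 0, 0], [0, 0, 0], [0, 0, 0], [0, 0, 0]]}}

```text
clock: 8.12
position: [0.603, -0.0267, 0.0475]
tool_rot: [3.142, 0.0, 0.026]
force: [-1.4, 0.1, -0.7]
grip_width: 0.0111
```

{"fn": "arm_command", "kwargs": {"gripper": [0.8, 0.8, 0.8, 0.8, 0.8], "slide": [[0.1, 0, 0], [0.2, 0, 0], [0.3, 0, 0], [0.4, 0, 0], [0.5, 0, 0]], "turn": [[0, 0, 0], [0, 0, 0], [0, 0, 0], [0, 0, 0], [0, 0, 0]]}}

```text
clock: 8.75
position: [0.608, -0.0266, 0.0475]
tool_rot: [-3.142, -0.0, 0.026]
force: [-1.4, -0.6, -2.4]
grip_width: 0.0111
```

{"fn": "arm_command", "kwargs": {"gripper": [0.8, 0.8, 0.8, 0.8, 0.8], "slide": [[0.1, 0, 0], [0.2, 0, 0], [0.3, 0, 0], [0.4, 0, 0], [0.5, 0, 0]], "turn": [[0, 0, 0], [0, 0, 0], [0, 0, 0], [0, 0, 0], [0, 0, 0]]}}

```text
clock: 9.38
position: [0.613, -0.0264, 0.0475]
tool_rot: [-3.142, 0.0, 0.026]
force: [-1.7, -0.1, -1.7]
grip_width: 0.011
```

{"fn": "arm_command", "kwargs": {"gripper": [0.8, 0.8, 0.8, 0.8, 0.8], "slide": [[0.1, 0, 0.01], [0.2, 0, 0.01], [0.3, 0, 0.01], [0.4, 0, 0.01], [0.5, 0, 0.01]], "turn": [[0, 0, 0], [0, 0, 0], [0, 0, 0], [0, 0, 0], [0, 0, 0]]}}

```text
clock: 10.0
position: [0.618, -0.0263, 0.0475]
tool_rot: [-3.142, 0.0, 0.026]
force: [-2.4, 0.2, 2.2]
grip_width: 0.0113
```

{"fn": "arm_command", "kwargs": {"gripper": [0.8, 0.8, 0.8, 0.8, 0.8], "slide": [[0.1, 0, 0], [0.2, 0, 0], [0.3, 0, 0], [0.4, 0, 0], [0.5, 0, 0]], "turn": [[0, 0, 0], [0, 0, 0], [0, 0, 0], [0, 0, 0], [0, 0, 0]]}}

```text
clock: 10.62
position: [0.623, -0.0262, 0.0475]
tool_rot: [3.142, -0.0, 0.026]
force: [-3.0, -0.4, 3.5]
grip_width: 0.0109
```

{"fn": "arm_command", "kwargs": {"gripper": [0.8, 0.8, 0.8, 0.8, 0.8], "slide": [[0.1, 0, 0], [0.2, 0, 0], [0.3, 0, 0], [0.4, 0, 0], [0.5, 0, 0]], "turn": [[0, 0, 0], [0, 0, 0], [0, 0, 0], [0, 0, 0], [0, 0, 0]]}}

```text
clock: 11.25
position: [0.628, -0.0261, 0.0475]
tool_rot: [-3.142, 0.0, 0.026]
force: [-5.4, 0.0, 5.4]
grip_width: 0.0114
```

{"fn": "arm_command", "kwargs": {"gripper": [0.8, 0.8, 0.8, 0.8, 0.8], "slide": [[0.1, 0, 0], [0.2, 0, 0], [0.3, 0, 0], [0.4, 0, 0], [0.5, 0, 0]], "turn": [[0, 0, 0], [0, 0, 0], [0, 0, 0], [0, 0, 0], [0, 0, 0]]}}

```text
clock: 11.88
position: [0.6322, -0.026, 0.0475]
tool_rot: [3.142, 0.002, 0.026]
force: [-12.3, 0.2, 13.0]
grip_width: 0.0114
```

{"fn": "arm_command", "kwargs": {"gripper": [0.8, 0.8, 0.8, 0.8, 0.8], "slide": [[0.06, 0, -0.02], [0.12, 0, -0.03], [0.18, 0, -0.03], [0.24, 0, -0.03], [0.3, 0, -0.03]], "turn": [[0, 0, 0], [0, 0, 0], [0, 0, 0], [0, 0, 0], [0, 0, 0]]}}

```text
clock: 12.5
position: [0.6348, -0.0258, 0.0475]
tool_rot: [3.142, 0.002, 0.026]
force: [-11.8, -0.1, 7.5]
grip_width: 0.011
```

{"fn": "arm_command", "kwargs": {"gripper": [0.8, 0.8, 0.8, 0.8, 0.8], "slide": [[0.06, 0, 0], [0.12, 0, 0], [0.18, 0, 0], [0.24, 0, 0], [0.3, 0, 0]], "turn": [[0, 0, 0], [0, 0, 0], [0, 0, 0], [0, 0, 0], [0, 0, 0]]}}

```text
clock: 13.12
position: [0.6379, -0.0258, 0.0475]
tool_rot: [3.142, 0.002, 0.026]
force: [-10.6, 0.8, 7.2]
grip_width: 0.0114
```

{"fn": "arm_command", "kwargs": {"gripper": [0.8, 0.8, 0.8, 0.8, 0.8], "slide": [[0.05, 0, -0.01], [0.1, 0, -0.01], [0.15, 0, -0.01], [0.2, 0, -0.01], [0.25, 0, -0.01]], "turn": [[0, 0, 0], [0, 0, 0], [0, 0, 0], [0, 0, 0], [0, 0, 0]]}}

```text
clock: 13.75
position: [0.6404, -0.0257, 0.0475]
tool_rot: [-3.142, 0.002, 0.026]
force: [-9.3, -0.6, 4.9]
grip_width: 0.0116
```

{"fn": "arm_command", "kwargs": {"gripper": [0.8, 0.8, 0.8, 0.8], "slide": [[0.04, 0, 0], [0.08, 0, 0], [0.12, 0, 0], [0.16, 0, 0]], "turn": [[0, 0, 0], [0, 0, 0], [0, 0, 0], [0, 0, 0]]}}

```text
clock: 14.25
position: [0.642, -0.0257, 0.0475]
tool_rot: [-3.142, 0.002, 0.026]
force: [-9.1, 0.2, 5.2]
grip_width: 0.0109
```

{"fn": "arm_command", "kwargs": {"gripper": [0.8, 0.8, 0.8, 0.8], "slide": [[0.04, 0, 0], [0.08, 0, 0], [0.12, 0, 0], [0.15, 0, 0]], "turn": [[0, 0, 0], [0, 0, 0], [0, 0, 0], [0, 0, 0]]}}

```text
clock: 14.75
position: [0.6436, -0.0257, 0.0475]
tool_rot: [3.142, 0.002, 0.026]
force: [-9.0, 0.1, 4.9]
grip_width: 0.0114
```

{"fn": "arm_command", "kwargs": {"gripper": [0.8, 0.8, 0.8], "slide": [[0.04, 0, 0], [0.08, 0, 0], [0.12, 0, 0]], "turn": [[0, 0, 0], [0, 0, 0], [0, 0, 0]]}}

```text
clock: 15.12
position: [0.6447, -0.0256, 0.0475]
tool_rot: [3.142, 0.002, 0.026]
force: [-9.8, -0.3, 4.5]
grip_width: 0.0112
```

{"fn": "arm_command", "kwargs": {"gripper": [0.8, 0.8, 0.8], "slide": [[0.04, 0, 0], [0.08, 0, 0], [0.12, 0, 0]], "turn": [[0, 0, 0], [0, 0, 0], [0, 0, 0]]}}

```text
clock: 15.5
position: [0.6459, -0.0256, 0.0475]
tool_rot: [3.142, 0.002, 0.026]
force: [-10.0, -0.5, 5.3]
grip_width: 0.0113
```

{"fn": "arm_command", "kwargs": {"gripper": [0.8, 0.8, 0.8], "slide": [[0.04, 0, 0], [0.08, 0, 0], [0.12, 0, 0]], "turn": [[0, 0, 0], [0, 0, 0], [0, 0, 0]]}}

```text
clock: 15.88
position: [0.6471, -0.0256, 0.0475]
tool_rot: [3.142, 0.002, 0.026]
force: [-12.1, 0.9, 7.4]
grip_width: 0.0113
```

{"fn": "arm_command", "kwargs": {"gripper": [0.8, 0.8], "slide": [[0.03, 0, 0], [0.06, 0, 0]], "turn": [[0, 0, 0], [0, 0, 0]]}}

```text
clock: 16.12
position: [0.6471, -0.0256, 0.0475]
tool_rot: [3.142, 0.003, 0.026]
force: [-14.7, -0.4, 10.7]
grip_width: 0.0109
```

The stop is reached: the tool no longer advances and the force is rising. I'll lean and hold.

{"fn": "arm_command", "kwargs": {"gripper": [0.8, 0.8, 0.8, 0.8, 0.8], "slide": [[0.02, 0, 0], [0.02, 0, 0], [0.02, 0, 0], [0.02, 0, 0], [0.02, 0, 0]], "turn": [[0, 0, 0], [0, 0, 0], [0, 0, 0], [0, 0, 0], [0, 0, 0]]}}

```text
clock: 16.75
position: [0.6472, -0.0255, 0.0475]
tool_rot: [3.142, 0.004, 0.026]
force: [-15.1, 1.0, 10.3]
grip_width: 0.0116
```

{"fn": "arm_command", "kwargs": {"gripper": [0.8, 0.8, 0.8, 0.8, 0.8], "slide": [[0, 0, 0], [0, 0, 0], [0, 0, 0], [0, 0, 0], [0, 0, 0]], "turn": [[0, 0, 0], [0, 0, 0], [0, 0, 0], [0, 0, 0], [0, 0, 0]]}}

```text
clock: 17.38
position: [0.6472, -0.0255, 0.0475]
tool_rot: [3.142, 0.004, 0.026]
force: [-16.5, 0.1, 10.4]
grip_width: 0.0112
```

Held for more than 1.2 s at a tool force of about 15–16.5 N, a few newtons of which is skid friction. The stop is 15 mm past the point of first contact. I'll relax, then release.

{"fn": "arm_command", "kwargs": {"gripper": [0.8, 0.8, 0.8, 0.8], "slide": [[-0.05, 0, 0], [-0.1, 0, -0.01], [-0.15, 0, -0.02], [-0.15, 0, -0.02]], "turn": [[0, 0, 0], [0, 0, 0], [0, 0, 0], [0, 0, 0]], "force": 20}}

```text
clock: 17.88
position: [0.6472, -0.0255, 0.0477]
tool_rot: [-3.142, 0.0, 0.026]
force: [-2.6, 0.3, -3.4]
grip_width: 0.0113
```

{"fn": "arm_command", "kwargs": {"gripper": [1.6, 2.4, 3.2, 4, 4.5], "slide": [[0, 0, 0], [0, 0, 0], [0, 0, 0], [0, 0, 0], [0, 0, 0]], "turn": [[0, 0, 0], [0, 0, 0], [0, 0, 0], [0, 0, 0], [0, 0, 0]]}}

```text
clock: 18.5
position: [0.6475, -0.0255, 0.0481]
tool_rot: [-3.142, -0.0, 0.026]
force: [-0.2, 0.3, 0.3]
grip_width: 0.0451
```

{"fn": "arm_command", "kwargs": {"gripper": [4.5, 4.5, 4.5, 4.5, 4.5], "slide": [[0, 0, -3], [0, 0, -7], [0, 0, -11], [0, 0, -14], [0, 0, -14]], "turn": [[0, 0, 0], [0, 0, 0], [0, 0, 0], [0, 0, 0], [0, 0, 0]]}}

```text
clock: 19.12
position: [0.6485, -0.0256, 0.1905]
tool_rot: [3.142, -0.004, 0.026]
force: [0.1, -0.4, -0.3]
grip_width: 0.045
```

{"fn": "arm_command", "kwargs": {"gripper": [4.5, 4.5, 4.5, 4.5, 4.5], "slide": [[-4, 0, 0], [-8, 0, 0], [-12, 0, 0], [-15, 0, 0], [-15, 0, 0]], "turn": [[0, 0, 0], [0, 0, 0], [0, 0, 0], [0, 0, 0], [0, 0, 0]]}}

```text
clock: 19.75
position: [0.4957, -0.0298, 0.1878]
tool_rot: [3.141, 0.001, 0.026]
force: [0.3, -0.3, 0.4]
grip_width: 0.0451
```

Run:
```python
from h import *
s=bot.observe(); print(s["position"].round(4), s["tool_rot"].round(4), s["force"].round(2))
m=vision.camera_model("wrist"); im=vision.grab_frame("wrist"); np.save("w3T.npy",m["T"])
sd=vision.grab_frame("side"); cv2.imwrite("pics/w3.png",im); cv2.imwrite("pics/side3.png",sd)
cv2.imwrite("pics/chk.png",np.hstack([cv2.resize(im,(400,300)),cv2.resize(sd[110:350,90:410],(400,300))]))
```

```text
[ 0.4957 -0.0298  0.1878] [3.1413e+00 1.2000e-03 2.6000e-02] [ 0.26 -0.35  0.42]
```

View pics/chk.png

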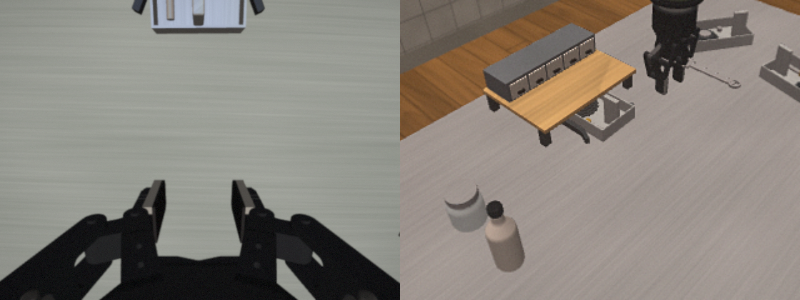

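The combined picture shows the tray home between the rails, with its plate outside and the bystanders in place. In the wrist half, the tail rim corners are at about (152,28) and (243,28). I'll check the final pose numerically.

Run:
```python
from h import *
m=vision.camera_model("wrist"); m["T"]=np.load("w3T.npy")
g=cv2.cvtColor(cv2.imread("pics/w3.png"),cv2.COLOR_BGR2GRAY)
a,b=onz(m,(213,39),.038),onz(m,(341,38.5),.038); d=a-b; print("tail",a.round(4),b.round(4),np.linalg.norm(d))
yaw=np.arctan2(-d[0],d[1]); t=(a+b)/2; th=np.radians(1.4)
for y in (yaw,.026):
    n=t[:2]+.18*np.array([np.cos(y),np.sin(y)])-[.702,-.0243]
    print("yaw deg",np.degrees(y),"nose in bay",n@[np.cos(th),np.sin(th)],n@[-np.sin(th),np.cos(th)])
i0,i1=[cv2.cvtColor(cv2.imread(f"pics/side{k}.png"),cv2.COLOR_BGR2GRAY)[255:330,115:195] for k in (0,3)]
print("oil/jar diff",cv2.absdiff(i0,i1).mean())
```

```text
tail [0.6259 0.0269 0.038 ] [ 0.6291 -0.0795  0.038 ] 0.10640251560582749
yaw deg 1.720438733031905 nose in bay 0.10550576336636176 0.0008041966985228484
yaw deg 1.4896902673401404 nose in bay 0.10550835787622125 7.928414672721052e-05
oil/jar diff 4.734333333333334
```

The nose is at about 105.5 mm in the bay, within 1 mm of the middle line, and the yaw is in line. The tool is clear of everything, so I'm handing in.

```bash
python3 -c "
from workcell import job_done; print(job_done())"
```

```text
the job is handed in; nothing more can be done
None
```

I gripped the nearest tray by its plate, lined it up with the rails, and slid it under the shelf. It pressed the plunger in slowly until the tool stopped advancing. I leaned there for just over 1 s, then let go and backed the arm clear. I handed the job in at about 20 s of the 64 s allowed; no verdict is reported.

**Last checks**
- **Tray position:** the nose is about 105 mm behind the shelf's edge, within about 1 mm of the middle line, and in line with the bay to about 0.3°. This comes from the tail corners, since the nose is hidden under the shelf.
- **Push:** the tool force while leaning was 15–16.5 N. Some of that is skid friction, so I estimate 11–16 N on the plunger; this contact force was not measured directly.
- **Plunger:** contact was felt at a tool x of about 0.632 m and the stop at 0.647 m, which matches the 15 mm travel. The plunger itself cannot be seen.
- **Flatness and shelf contact:** the tray looked flat in the last picture, but I did not measure its tilt. I could not check for rubbing on the shelf directly.
- **Bystanders:** the oil bottle, jar and spanner look unmoved in the last side view, and the arm never went near them.

**Off from plan:** closing the gripper pressed the tray down with about 9 N. Easing up then lifted on it with 5 N for a moment, before entry and away from the shelf. The downward force also rose to 13 N at first plunger contact and was about 10 N during the lean.

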